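Switch on and try the repaired push-light

TASK

The round push-light with the domed lens has been repaired and is plugged into one of the four sockets of the bench's socket block. Switch its socket on with the rocker switch in front of it, then press the lens in lightly with the fingertips until it gives, and let it spring back. Leave the other three switches as they are, leave everything plugged in where it sits, and do not move the screwdriver.

Things in the scene. Friction and masses are not known exactly. Their poses are not given: they have to be found in the camera images.
- block: The switched socket block: aluminium base plate with four identical grey modules side by side along y (70 mm apart) and a black cap at each end; 116 mm (x) by 326 mm (y), with fixing ears 378 mm; cap tops 50 mm, module tops 48 mm above the bench, fixed to the bench. Origin on the bench under its middle. Its -x side is the switch side, +x the socket side, z up
- socket_lamp: The grey module that the push-light is plugged into: 110 mm (x) by 70 mm (y) by 36 mm high, fixed. Origin under its middle, 36 mm below its top face; x points from the switch towards the socket, z up. The round socket recess is centred 20 mm to +x, 17.5 mm deep; the rocker switch is centred 34 mm to -x
- switch_lamp (a joint): Rocker of the light's module, rad: 0 off (it starts off), 0.40 on. Black, 27 mm long (x), 20 wide, in a frame 2.5 mm high; two flat faces meet over a pivot along y, 4 mm above the module's top. Off: socket-side face level, outer end (away from the socket, short white line) stands 9 mm above the top. On: outer face down, level. Press the outer end down, 2-3 N; past half-way it snaps over and stays.
- socket_charger: The grey module that the USB charger is plugged into: 110 mm (x) by 70 mm (y) by 36 mm high, fixed. Origin under its middle, 36 mm below its top face; x points from the switch towards the socket, z up. The round socket recess is centred 20 mm to +x, 17.5 mm deep; the rocker switch is centred 34 mm to -x
- switch_charger (a joint): Rocker of the charger's module, of the same kind and with the same angles; it may start off (0) or on (0.40)
- socket_timer: The grey module that the dial timer is plugged into: 110 mm (x) by 70 mm (y) by 36 mm high, fixed. Origin under its middle, 36 mm below its top face; x points from the switch towards the socket, z up. The round socket recess is centred 20 mm to +x, 17.5 mm deep; the rocker switch is centred 34 mm to -x
- switch_timer (a joint): Rocker of the timer's module, of the same kind and with the same angles; it may start off (0) or on (0.40)
- socket_chime: The grey module that the door chime is plugged into: 110 mm (x) by 70 mm (y) by 36 mm high, fixed. Origin under its middle, 36 mm below its top face; x points from the switch towards the socket, z up. The round socket recess is centred 20 mm to +x, 17.5 mm deep; the rocker switch is centred 34 mm to -x
- switch_chime (a joint): Rocker of the chime's module, of the same kind and with the same angles; it may start off (0) or on (0.40)
- switch_lamp_end (a point): Point on the top of the light's rocker switch, on the outer face (away from the socket), 11 mm from the pivot along the face: the spot to press. Off: 8 mm above the module's top; on: 4 mm
- switch_charger_end (a point): The same point on the rocker switch of the module with the charger; it moves about 4 mm when that switch is thrown
- switch_timer_end (a point): The same point on the rocker switch of the module with the timer; it moves about 4 mm when that switch is thrown
- switch_chime_end (a point): The same point on the rocker switch of the module with the chime; it moves about 4 mm when that switch is thrown
- lamp: The push-light: white round housing 61 mm across with a domed lens on top, the lens apex 53 mm above its origin (about 35 mm above the module's top). Loose (about 100 g): its round foot, 37 mm across, sits 17.5 mm deep in the socket recess with 1 mm of play. Origin at the centre of the foot's underside, 18.5 mm above the module's origin; z up
- lens_top (a point): Apex of the push-light's lens, a white dome 49 mm across
- lens (a joint): How far the lens is pressed in, m: 0 out, 0.005 at its stop. It slides straight down into the housing against a spring, about 1 N to start and 4 N at the stop, and springs back when released; it works the light from 2.5 mm on
- charger: USB charger: plain white block 48 (x) by 38 (y) mm, top 36 mm above the module's top, loose in its socket. Origin at the centre of the underside of its foot, z up
- timer: Plug-in timer: white, square 58 by 56 mm, with a flat round toothed dial on top, highest point 39 mm above the module's top, loose in its socket. Origin as for the charger
- chime: Door chime receiver: white, oblong 58 (x) by 46 (y) mm with a slotted top, top 30 mm above the module's top, loose in its socket. Origin as for the charger
- screwdriver: Screwdriver lying on the bench beyond the block's +y end, 190 mm long, yellow handle 26 mm thick, loose. Origin on the bench under its middle; x along it, handle to -x
There are look-alikes about, which are no part of the job. What is shaped like the lamp but pink or red is not meant.

How it is judged:
On the way, in this order (a step that is already met when the one before it is completed fails the run):
1. the push-light's socket is switched on (value of joint switch_lamp above 0.33 rad), for 0.2 s.
2. then the lens is pressed in by at least 2.5 mm (value of joint lens above 0.0025 m and value of joint switch_lamp above 0.33 rad), for 0.05 s.
At the end, for the whole second after the job is handed in: The light's rocker is on (above 0.33 rad), its lens back out (within 1 mm), the light upright and within 6 mm of its start; the other switches' press points within 2 mm, the other plug-ins within 6 mm and the screwdriver within 20 mm of their starts (value of joint switch_lamp above 0.33 rad and value of joint lens below 0.001 m and distance of each of lamp, charger, timer, chime from where it was at the start of the episode below 0.006 m and angle between lamp's own z axis and vertical below 0.1 rad and linear speed of lamp below 0.02 m/s and distance of each of switch_charger_end, switch_timer_end, switch_chime_end from where it was at the start of the episode below 0.002 m and distance of screwdriver from where it was at the start of the episode below 0.02 m); the robot touches nothing.
It fails at once if another switch is thrown or part-pressed (its press point moves more than 2 mm) (distance of any of switch_charger_end, switch_timer_end, switch_chime_end from where it was at the start of the episode above 0.002 m).
It fails at once if something plugged in is lifted, pulled out or shoved by more than 6 mm (distance of any of lamp, charger, timer, chime from where it was at the start of the episode above 0.006 m).
It fails at once if the push-light is pressed harder than 20 N (contact force between the fingers and lamp above 20 N).
It fails at once if the screwdriver is moved by more than 20 mm (distance of screwdriver from where it was at the start of the episode above 0.02 m).
It also fails if it takes over 32 s, if anything falls off the work surface, if the arm or the gripper's body presses on something with over 40 N, if the wrist force passes 120 N, or if a joint passes its speed limit or range.

ROBOT

A 6-joint arm with a two-finger parallel gripper is mounted at the origin on the work surface. World frame = base frame: x ahead of the robot, y to its left, z up, the work surface at z = 0. Lengths are in m, angles in rad, forces in N, time in s.
With the tool pointing down it reaches from about 0.325 to 0.9 m from the base axis. Payload 6.1 kg.
Tool frame: the origin (TCP) lies midway between the tips of the shut fingers; the grasp point (between the pads) lies 19 mm behind it; x points along the fingers, y is the direction in which the jaws open and shut, and the axes are right-handed (so a half turn about x gives the same grasp; the last joint's range is limited). The gripper opens to 85 mm and grips with 20 to 120 N. Pads are 22 mm wide; open, the fingers measure 114 mm over their backs; the gripper's body (76 mm by 85 mm) begins 54 mm behind the grasp point. The pads swing forward as they close: fully open they stand 13 mm farther back than shut.
Start: joints at [1.077, 0.22, 1.526, -0, 1.395, -0.126], TCP at [0.225, 0.583, 0.231] pointing down, gripper open.
Joint ranges: [-2.98, 2.98], [-0.91, 2.08], [0.09, 2.57], [-1.24, 4.39], [0.2, 2.65], [-2.68, 2.68]. Speed limits (rad/s): [2.57, 2.57, 3.01, 3.14, 3.14, 3.14].

INTERFACE

Orientations are given as [roll, pitch, yaw] about the fixed x, y, z axes, in that order (R = Rz(yaw) Ry(pitch) Rx(roll)).
In Python, from plant import movep, move_l, set_joints, gripper_to, hold, inverse_kinematics, observe, get_image, get_calibration, Unreachable, job_done gives the robot as it stands. Calls block until the motion is done:
- movep(position, orientation): joint-space move of the TCP to a pose.
- move_l(position, feed=0.15, rotation=None, max_force=None): straight line of the TCP; rotation=None keeps the orientation; feed is the mean speed in m/s. With max_force (N) it stops when the force on the tool has changed by that much, and returns True; else False.
- set_joints(angles): joint-space move.
- gripper_to(opening, f_grip=None): finger opening in m; f_grip is the grip in N (None keeps the last); returns when the fingers have stopped.
- hold(seconds).
- inverse_kinematics(position, orientation): joint angles nearest the present ones, or None.
- observe(): the state.
- get_image(name): name is "side" or "top"; returns (picture, depth): 480x640x3 uint8, red, green, blue; 480x640 float32, m along the optical axis (not along the pixel's ray), 0 where there is no reading.
- get_calibration(name): a dict with "intrinsics" (3x3 intrinsics, pixels), "dist_coeffs" ([k1, k2, p1, p2, k3] as OpenCV has them; the pictures are not rectified), "world_from_camera" (4x4, takes a point from camera to world coordinates). Camera axes: x right, y down, z forward; pixel columns grow to the right and rows downward; lengths in m; the calibration is good to about 2 mm. A picture is of the moment at which its call begins. get_calibration takes no time and is no camera call.
A pose or a line that the arm cannot do raises Unreachable and nothing moves.
- job_done(): hands the job in, once; it reports no verdict.
The state is a dict: "time_s": time; "q": joint angles; "joint_velocities": joint speeds; "joint_torque": joint torques, N m; "eef_pos": TCP position; "tcp_rot": TCP orientation; "ft_force": force on the tool from outside, world axes, zero at the start; "torque": the same for the moment, N m; "opening": finger opening in m.
Only numpy, scipy, OpenCV 4.12 (cv2) and the standard library are available. Lean on these libraries where they do the work, as an engineer would, in place of code of your own. Each camera call takes 0.05 s, during which the arm holds its last target. There are 200 camera calls.

## Working session

There is one attempt and no reset: what is moved stays moved. The work goes in short steps, each a Python script; the robot and the scene stay as the last script left them, time stands still between calls to the robot, and variables do not carry over. Pictures are saved under pics/ and viewed, about 8 in all and at most 12, crops included, and the job is handed in when it is done.

```bash
mkdir -p pics; ls; cat > h.py <<'E'
import numpy as np, cv2
from plant import *
def snap(n,tag):
    im,d=get_image(n); np.savez(f'{tag}.npz',im=im,d=d); cv2.imwrite(f'pics/{tag}.png',im[:,:,::-1]); return im,d
def rays(n,uv):
    c=get_calibration(n); T=np.array(c["world_from_camera"])
    p=cv2.undistortPoints(np.array(uv,float).reshape(-1,1,2),np.array(c["intrinsics"],float),np.array(c["dist_coeffs"],float)).reshape(-1,2)
    return T[:3,3],T[:3,:3],np.c_[p,np.ones(len(p))]
def on_plane(n,uv,z):
    o,R,r=rays(n,uv); w=r@R.T; return o+w*((z-o[2])/w[:,2])[:,None]
def at_depth(n,uv,d):
    o,R,r=rays(n,uv); return o+(r*np.array(d)[:,None])@R.T
E
python3 - <<'E'
from h import *
snap('top','top0'); snap('side','side0'); s=observe(); print(s['time_s'],s['eef_pos'],s['tcp_rot'],s['ft_force'],s['opening'])
for n in('top','side'): print(get_calibration(n))
E
```

```text
pics
0.1 [0.22448517 0.58272766 0.23030459] [-1.69835725  1.56904483 -2.06615339] [0.39551716 0.0665051  0.30208815] 0.085523115712814
{'intrinsics': array([[482.95386448,   0.        , 315.92646952],
       [  0.        , 482.95386448, 244.7067094 ],
       [  0.        ,   0.        ,   1.        ]]), 'dist_coeffs': array([-0.06999682,  0.        ,  0.        ,  0.        ,  0.        ]), 'world_from_camera': array([[-0.02320069, -0.99562559,  0.09050646,  0.51669011],
       [-0.99898403,  0.02658672,  0.03638749,  0.06691327],
       [-0.03863459, -0.08957029, -0.99523089,  0.85941042],
       [ 0.        ,  0.        ,  0.        ,  1.        ]])}
{'intrinsics': array([[435.97303084,   0.        , 324.32968496],
       [  0.        , 435.97303084, 247.79547625],
       [  0.        ,   0.        ,   1.        ]]), 'dist_coeffs': array([-0.09594767,  0.        ,  0.        ,  0.        ,  0.        ]), 'world_from_camera': array([[-0.84576939, -0.32437403,  0.42362204,  0.27253621],
       [-0.53352735,  0.50707935, -0.67691883,  0.59077987],
       [ 0.0047649 , -0.79853117, -0.60193461,  0.51080739],
       [ 0.        ,  0.        ,  0.        ,  1.        ]])}
```

View pics/top0.png

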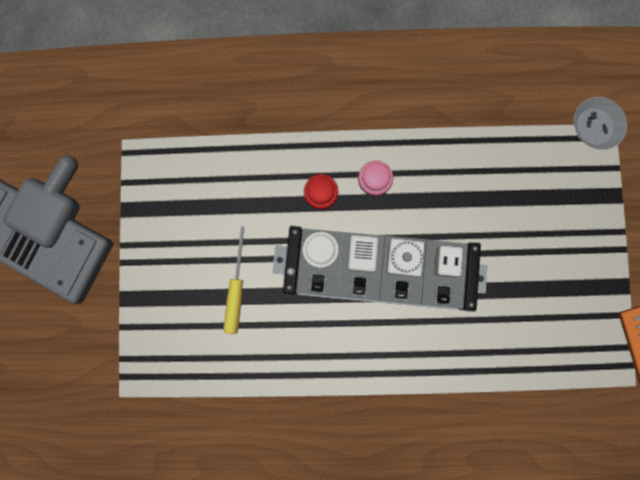

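View pics/side0.png

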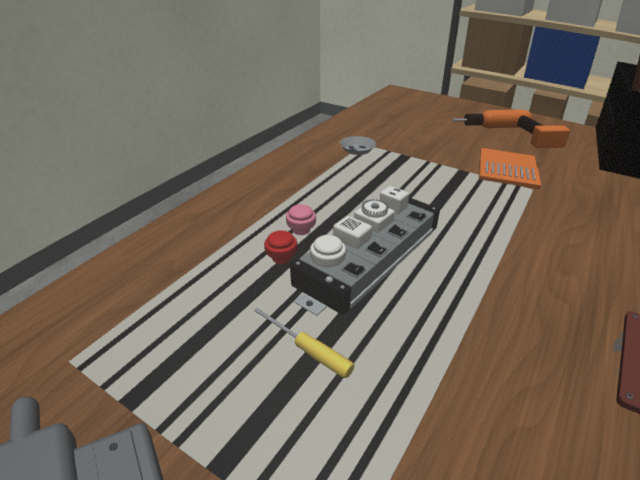

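The top view shows the lamp (white dome) at about (320,250) in the +y end module, with its rocker at (318,283). The chime, timer and charger follow at columns 363, 407 and 450, and the screwdriver is at (236,290). The red (321,190) and pink (376,178) look-alikes stand off the block.

```bash
python3 - <<'E'
from h import *
z=np.load('top0.npz'); im,d=z['im'],z['d']
hsv=cv2.cvtColor(im,cv2.COLOR_RGB2HSV)
g=cv2.cvtColor(im,cv2.COLOR_RGB2GRAY)
def blobs(m,lo,hi):
    n,l,s,c=cv2.connectedComponentsWithStats(m.astype(np.uint8)); return [(c[i],s[i]) for i in range(1,n) if lo<s[i,4]<hi]
roi=np.zeros(g.shape,bool); roi[225:315,270:490]=1
print('white'); 
for c,s in blobs(roi&(g>165),60,3000): print(c.round(1),s)
print('black')
for c,s in blobs(roi&(g<45),40,3000): print(c.round(1),s, on_plane('top',[c],.052).round(4))
def dpt(u,v):
    p=d[v-2:v+3,u-2:u+3]; return at_depth('top',[[u,v]],[np.median(p[p>0])])[0].round(4)
for u,v in [(320,250),(318,283),(318,272),(340,272),(364,252),(407,257),(450,261),(236,300),(292,270)]: print(u,v,dpt(u,v))
a=cv2.resize(im[220:320,270:490],None,fx=3.6,fy=3.6,interpolation=cv2.INTER_CUBIC); cv2.imwrite('pics/c1.png',a[:,:,::-1])
# side lens
z=np.load('side0.npz'); gs=cv2.cvtColor(z['im'],cv2.COLOR_RGB2GRAY); b=cv2.resize(z['im'][170:310,280:450],None,fx=4,fy=4,interpolation=cv2.INTER_CUBIC); cv2.imwrite('pics/c2.png',b[:,:,::-1])
E
```

```text
white
[278.6 230.4] [270 225  20  13 221]
[399.6 228.3] [ 296  225  194   10 1380]
[320.  249.2] [303 232  35  36 976]
[362.7 254. ] [349 236  29  35 659]
[405.5 257. ] [388 239  36  37 874]
[477.  242.6] [451 239  39  11 149]
[449.9 260.6] [439 246  23  30 545]
[486.2 265.5] [480 257  10  25 116]
[275.2 277.6] [270 263  14  24 210]
[371.5 309.1] [ 270  300  220   15 2188]
black
[292.7 259.1] [282 227  20  68 540] [[0.567  0.1361 0.052 ]]
[465.8 235.6] [439 234  51   4 148] [[ 0.5987 -0.1548  0.052 ]]
[473.1 276.6] [463 243  27  67 829] [[ 0.5299 -0.1637  0.052 ]]
[317.4 284.5] [312 276  11  15  94] [[0.5234 0.0956 0.052 ]]
[359.5 283. ] [354 278  12  12 114] [[0.5243 0.0254 0.052 ]]
[401.6 287.8] [396 282  12  16 132] [[ 0.5145 -0.0442  0.052 ]]
[443.1 294.4] [438 287  12  16 150] [[ 0.5019 -0.1125  0.052 ]]
320 250 [0.5786 0.0889 0.0829]
318 283 [0.5259 0.0945 0.0518]
318 272 [0.5444 0.0942 0.0483]
340 272 [0.5435 0.0572 0.047 ]
364 252 [0.5738 0.0179 0.0782]
407 257 [ 0.5634 -0.0499  0.0862]
450 261 [ 0.5553 -0.1187  0.0839]
236 300 [0.5    0.2386 0.0236]
292 270 [0.5486 0.1375 0.0521]
```

View pics/c1.png

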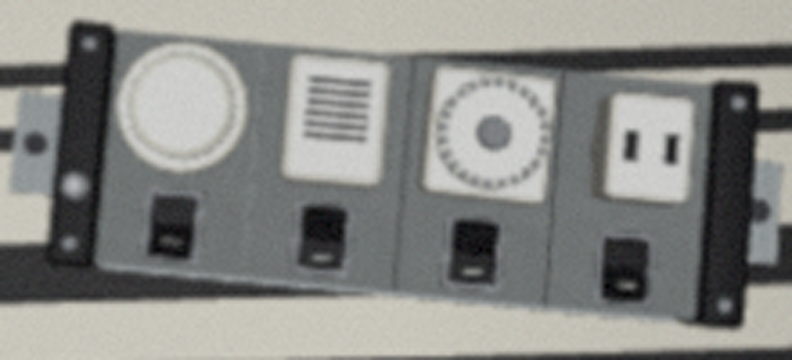

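View pics/c2.png

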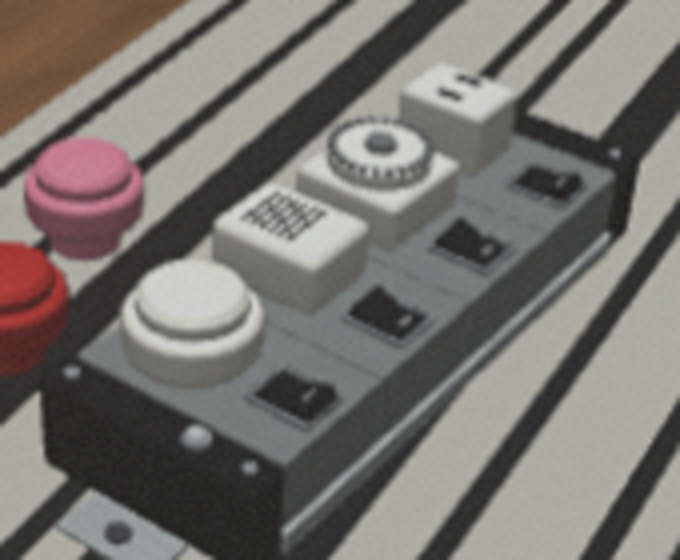

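The measurements agree. The lens is at about (0.580, 0.089, 0.083), 55 mm from the switch centre (54 expected), and the block yaw is about -0.104. Next I press the rocker with the fingers shut.

```bash
cat >> h.py <<'E'
from scipy.spatial.transform import Rotation as Ro
def ori(yaw,s=1):
    y=s*np.array([-np.sin(yaw),np.cos(yaw),0]); x=np.array([0,0,-1.]); return Ro.from_matrix(np.c_[x,y,np.cross(x,y)]).as_euler('xyz')
def st(t): s=observe(); print(t,round(s['time_s'],2),np.round(s['eef_pos'],4),np.round(s['ft_force'],2),round(s['opening'],4))
E
python3 - <<'E'
from h import *
f=lambda x,y:(x/3.6+270-.4,y/3.6+220-.4)
sw=on_plane('top',[f(172,228),f(323,237),f(474,251),f(624,268)],.051)
lens=on_plane('top',[f(182,105)],.081)[0]
v=sw[0]-sw[3]; yaw=-np.arctan2(v[0],v[1]); ex=np.array([np.cos(yaw),np.sin(yaw)])
print(sw.round(4),lens.round(4),yaw,np.linalg.norm(np.diff(sw,axis=0),axis=1))
A=lens[:2]-65*ex/1000; B=sw[0][:2]-.011*ex; P=(A+B)/2-.001*ex; print(A,B,P)
np.savez('m.npz',lens=lens,yaw=yaw,P=P)
o=None
q0=np.array(observe()['q'])
o=min([ori(yaw,1),ori(yaw,-1)],key=lambda a:(lambda q:9 if q is None else np.abs(np.array(q)-q0).max())(inverse_kinematics([*P,.12],a)))
np.save('o.npy',o)
gripper_to(0.0); movep([*P,.13],o); st('above')
move_l([*P,.066],feed=.08); st('pre')
snap('side','side1')
E
```

```text
[[ 0.526   0.0955  0.051 ]
 [ 0.5202  0.0258  0.051 ]
 [ 0.512  -0.0436  0.051 ]
 [ 0.5024 -0.1124  0.051 ]] [0.5807 0.0887 0.081 ] -0.11313401080566565 [0.07001908 0.06987719 0.06944718]
[0.51611894 0.09602029] [0.51511242 0.09677532] [0.51462207 0.0965107 ]
above 2.93 [0.5147 0.0972 0.1302] [0.33 0.64 0.35] 0.0001
pre 3.88 [0.5151 0.0965 0.0665] [-0.22 -0.2   0.16] -0.0<sys>:0: UserWarning: Gimbal lock detected. Setting third angle to zero since it is not possible to uniquely determine all angles.
```

```bash
python3 -c "
import cv2;i=cv2.imread('pics/side1.png')[150:310,270:470];cv2.imwrite('pics/c3.png',cv2.resize(i,None,fx=3.7,fy=3.7,interpolation=2))"
```

```text
(no output)
```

View pics/c3.png

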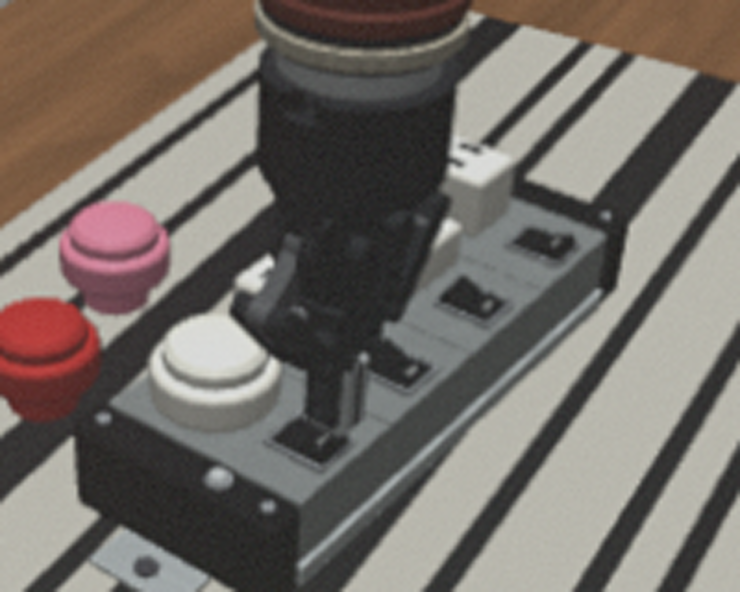

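The side view shows the shut fingers right above the outer half of the lamp's rocker, tip at about (325,435) in the crop, clear of the lamp and the neighbours. Pressing now.

```bash
python3 - 2>/dev/null <<'E'
from h import *
m=np.load('m.npz'); P=m['P']
for z in (.058,.055,.053,.0505):
    r=move_l([*P,z],feed=.02,max_force=10); st(f'{z} {r}')
    if r: break
hold(.3); st('held')
move_l([*P,.11],feed=.15); 
L=m['lens'][:2]; move_l([*L,.115],feed=.15); st('over lens')
E
```

```text
0.058 False 4.48 [0.5145 0.0965 0.0579] [0.3  1.27 0.72] 0.0
0.055 False 4.78 [0.5145 0.0965 0.0548] [-0.2  -0.84  0.53] 0.0002
0.053 False 5.03 [0.5145 0.0965 0.0528] [-0.14  0.88 -0.04] -0.0
0.0505 True 5.24 [0.515  0.0965 0.052 ] [-2.1  -0.33  7.04] -0.0003
held 5.54 [0.515  0.0965 0.052 ] [-2.53 -0.65  7.09] -0.0001
over lens 6.67 [0.5793 0.0887 0.1134] [ 0.64 -0.3   0.62] 0.0001
```

Contact came at z=0.052, which is the level "on" face height. I check the rocker in both cameras before pressing the lens.

```bash
python3 - 2>/dev/null <<'E'
from h import *
a,_=snap('side','side2'); b=np.load('side0.npz')['im']
c=[cv2.resize(i[235:295,320:400],None,fx=4.8,fy=4.8,interpolation=2) for i in (b,a)]
cv2.imwrite('pics/c4.png',np.hstack(c)[:,:,::-1])
E
```

```text
(no output)
```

View pics/c4.png

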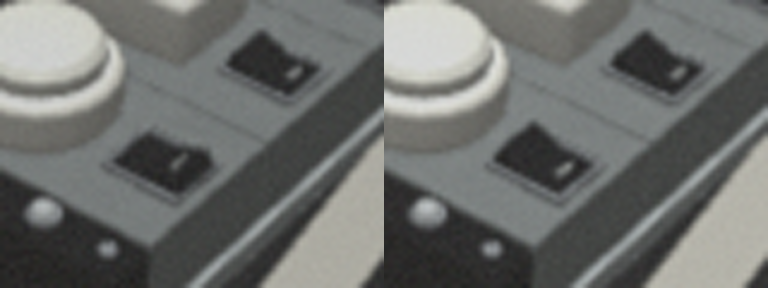

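The lamp's rocker (right half, around (545,160)) now stands like the chime's "on" rocker, with its socket side raised and outer face level. The chime's switch is unchanged. Next is the lens.

```bash
python3 - 2>/dev/null <<'E'
from h import *
L=np.load('m.npz')['lens'][:2]
move_l([*L,.088],feed=.08); hold(.2); st('pre')
for z in (.085,.083,.082,.081,.080,.079,.078,.077,.076):
    r=move_l([*L,z],feed=.01,max_force=6); hold(.1); st(f'{z} {r}')
    f=observe()['ft_force'][2]
    if r or f>5: break
hold(.2); st('held')
E
```

```text
pre 7.42 [0.5811 0.0887 0.0885] [ 1.23 -0.86  1.33] -0.0001
0.085 False 7.97 [0.5807 0.0887 0.085 ] [ 0.55 -0.55 -1.02] -0.0001
0.083 False 8.42 [0.5809 0.0887 0.0832] [-0.11  0.06  1.39] 0.0002
0.082 False 8.77 [0.5809 0.0887 0.0822] [ 0.88 -0.11  3.  ] -0.0003
0.081 False 9.12 [0.5809 0.0887 0.0812] [0.89 0.35 2.  ] 0.0004
0.08 False 9.47 [0.5809 0.0887 0.0801] [ 0.77 -0.01  3.35] -0.0001
0.079 False 9.82 [0.5809 0.0887 0.0791] [1.27 0.38 3.44] 0.0001
0.078 False 10.17 [0.5809 0.0887 0.0783] [1.69 0.18 5.86] 0.0004
held 10.37 [0.581  0.0887 0.0784] [0.58 0.71 4.99] -0.0
```

Force rose from contact at about 0.083 to about 5 N at 0.0784, which is roughly 4.6 mm in, well past 2.5 mm. Retracting and checking.

```bash
python3 - 2>/dev/null <<'E'
from h import *
L=np.load('m.npz')['lens'][:2]
move_l([*L,.16],feed=.1); set_joints([1.077,.22,1.526,0,1.395,-.126]); st('home')
t,d=snap('top','top3'); a,_=snap('side','side3')
d0=np.load('top0.npz')['d']
for u,v in [(320,250),(364,252),(407,257),(450,261)]:
    print([at_depth('top',[[u,v]],[np.median(D[v-2:v+3,u-2:u+3])])[0][2].round(4) for D in (d0,d)])
c=[cv2.resize(i[220:320,230:490],None,fx=3,fy=3,interpolation=2) for i in (np.load('top0.npz')['im'],t)]
cv2.imwrite('pics/c5.png',np.vstack(c)[:,:,::-1])
E
```

```text
home 13.53 [0.2257 0.5829 0.2316] [ 0.36  0.02 -0.11] 0.0
[np.float64(0.0829), np.float64(0.0831)]
[np.float64(0.0782), np.float64(0.0785)]
[np.float64(0.0862), np.float64(0.0872)]
[np.float64(0.0839), np.float64(0.084)]
```

View pics/c5.png

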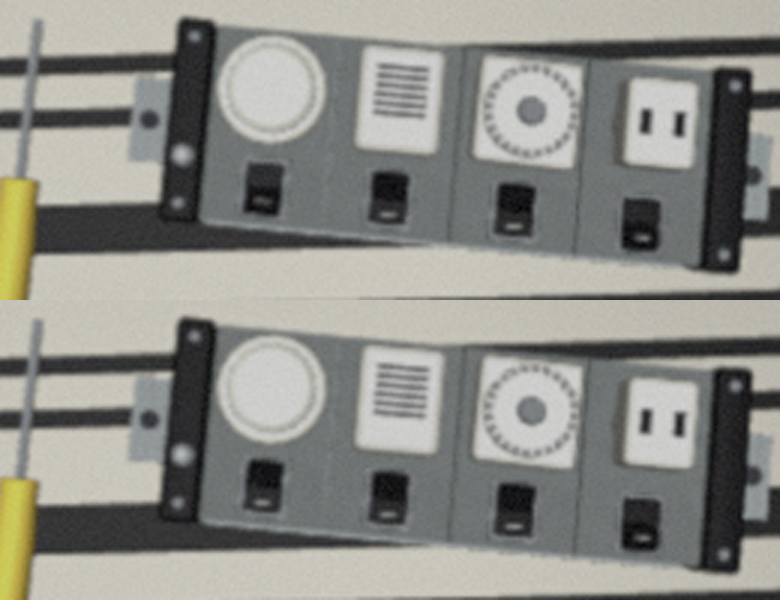

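View pics/side3.png

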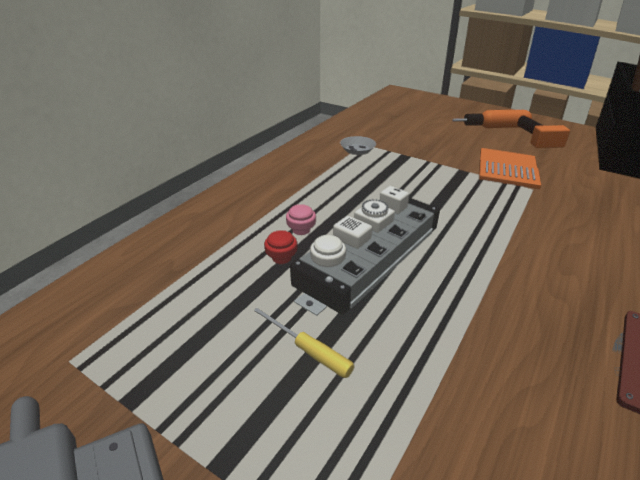

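Before and after, only the lamp's rocker (crop 264,485) has changed. The lamp, the other plug-ins and the screwdriver sit where they were, and the lens is back at 0.083.

```bash
python3 -c "
from plant import *
job_done()"
```

```text
the job is handed in; nothing more can be done
```

The push-light's socket is switched on and its lens was pressed once and released. I handed the job in at about 13.6 s of the 32 s allowed; no verdict was reported.

- **Rocker:** I pressed its outer end with the shut fingers. The hard stop came at z = 0.052 m, the height of a switched-on face, and both cameras then showed it standing like the chime's rocker, which is on.
- **Lens:** I pressed it in about 4.6 mm, with about 5 N on the wrist sensor (peak reading 5.9 N). The sensor noise is about ±1 N, so both are approximate. It is back out: the depth image reads 0.0831 m now against 0.0829 m before.
- **Everything else:** Top pictures from before and after show no visible change in the other three switches, the plug-ins or the visible part of the screwdriver. The side view afterwards shows the whole screwdriver in place.
- **Robot:** The arm is back at its start pose, touching nothing.

No check failed. The largest difference was 1 mm in the timer's depth reading (0.0862 to 0.0872 m); I never touched the timer, so I take that as sensor noise.

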